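# Bring the amber filter standard into the beam of a spectrophotometer

### The arm

A 6-joint arm with a two-finger parallel gripper is mounted at the origin on the work surface. World frame = base frame: x ahead of the robot, y to its left, z up, the work surface at z = 0. Lengths are in mm, angles in rad, forces in N, time in s.
With the tool pointing down it reaches from about 275 to 750 mm from the base axis. Payload 10.2 kg.
Tool frame: the origin (TCP) lies at the very end of the fingers, on their centre line; the grasp point (between the pads) lies 19 mm behind it (ctrl.hold_point_z is the distance from the TCP to the grasp point, in mm); z points along the fingers, y is the direction in which the jaws open and shut (so a half turn about z gives the same grasp; the last joint's range is limited). The gripper opens to 85 mm and grips with 20 to 120 N. Pads are 22 mm wide; open, the fingers measure 114 mm over their backs; the gripper's body (76 mm by 85 mm) begins 54 mm behind the grasp point. The pads swing forward as they close: fully open they stand 13 mm farther back than shut.
Start: joints at [1.099, 0.313, 1.498, -0, 1.331, -0.223], TCP at [129.289, 508.837, 231.294] pointing down, gripper open.
Joint ranges: [-2.94, 2.94], [-0.97, 2.17], [0.19, 2.56], [-1.23, 4.37], [0.02, 3.11], [-2.88, 2.88]. Speed limits (rad/s): [2.39, 2.39, 3.01, 3.14, 3.14, 3.14].

### API

Orientations are given as a unit quaternion [w, x, y, z].
In Python, from rig import readout, cams, workorder, spotter, ctrl gives the robot as it stands.
- The arm moves only by the tool step_arm, never from a script. Its argument "plan" is text: rows parted by semicolons, each of 5 numbers parted by spaces: the shift along the tool's x, y, z in cm, then the turn about the tool's z in degrees, then the opening in per cent of the stroke, from 0 (shut) to 100 (fully open). In form: x y z twist gripper; .... A call has 1 to 10 rows; each row is the pose to reach, as a shift and turn from the pose commanded when the call began, along the tool's axes at that moment; what a row does not reach only later rows make up. A row lasts 1/10 s, in which the tool goes at most 50 mm and 8.59 degrees, less where a joint would pass 70% of its speed; a pose out of reach is approached as far as the arm can. A call with a gripper value outside its range is refused whole. The fingers move at their own pace and stop on an object; "grip_force" is the grip in N (left out, the last holds). Time passes only in rows, so rows that repeat a pose let the fingers close. It gives the time, the measured TCP pose, the force and the opening at its end, in the units of the state.
- readout.sense(): the state, without advancing time (a new reading comes with each control period).
- cams.capture(name): name is "side" or "top"; returns (picture, depth): 480x640x3 uint8, red, green, blue; 480x640 float32, mm along the optical axis (not along the pixel's ray), 0 where there is no reading.
- cams.camera_info(name): a dict with "vfov" (degrees; the focal length in pixels is half the picture's height over the tangent of half this angle, whatever the lens; pixels are square), "cx", "cy" (the principal point, pixels), "rvec" (rotation vector, rad) and "tvec" (3), from world to camera coordinates, as OpenCV has them. Camera axes: x right, y down, z forward; pixel columns grow to the right and rows downward; lengths in mm; the calibration is good to about 2 mm. A picture is of the moment at which its call begins. camera_info takes no time and is no camera call.
- workorder.finish_job(): hands the job in, once; it reports no verdict.
Trained networks look in the newest picture that a camera, given by its name, has taken for a name from the list of things; names that differ only in an ending like _2 or _b are one class to them, and where a whole thing is asked for, a point or a joint stands for the part that bears it (a point fixed in the world has none). Each returns a list of dicts, best first, with "conf" (0 to 1); they miss things now and then, are a little off and sometimes report something else, mostly with a low value. They report only what shows in the picture. A call takes as long as a camera call.
- spotter.regions_of(camera, target): "pixels" (480x640 bool, what is visible of it) and "extent" ([centre column, centre row, width, height] in pixels, round what is visible of it).
The state is a dict: "time_s": time; "joints": joint angles; "dq": joint speeds; "tau": joint torques, N m; "eef_pos": TCP position; "ee_rot": TCP orientation; "force": force on the tool from outside, world axes, zero at the start; "wrist_torque": the same for the moment, N m; "grip_width": opening from 0.0 (shut) to 1.0 (fully open).
Only numpy, scipy, OpenCV 4.12 (cv2) and the standard library are available. Lean on these libraries where they do the work, as an engineer would, in place of code of your own. Each camera call takes 0.05 s, during which the arm holds its last target. There are 200 camera calls.

### The job

The spectrophotometer is being checked with glass filter standards, which stand in its four-cell changer. Shut the lid of the sample compartment; then take the changer's knob and draw the rod out until its ball clicks into the notch that puts the amber standard in the light beam. Finish while still gripping the knob in that notch, rod at rest, lid shut and standards standing in their cells, and leave everything else on the bench as it is.

Things in the scene. Friction and masses are not known exactly. Their poses are not given: they have to be found in the camera images.
- spec: cream spectrophotometer, fixed, 360 mm wide (y), 305 deep (x). Origin on the bench below the beam. x to its rear (world x turned by up to 0.25 rad), y to its left. Sample compartment: x -55..55, y -85..85 mm, rim 100 mm high. Right side face y = -95 mm; front housing to x = -105 mm, 85 mm high; rear housing x 55..200 mm, 100 mm high; console y 95..265 mm, 135 mm high
- beam (a point): where the light beam (along the instrument's x) crosses the changer: x = y = 0 of the instrument, 68 mm above the bench; axes as spec. With the rod in, cell 1 (fixed open frame, bare metal head) is at y = 0 and cells 2, 3, 4 at y = 22, 44, 66 mm
- lid (a joint): angle of the compartment lid about its rear edge (rad): 0 shut (lying on the rim), grows as it opens; starts at 1.5 to 1.8 (upright or leaning slightly back), stop at 1.9. The hinge is stiff: the lid stays at any angle; up to about 3 N at its front edge moves it
- lid_hinge (a point): middle of the lid's hinge line (along the instrument's y), at the instrument's x = 55, y = 0 mm, 100 mm above the bench; axes as spec. The lid: cream plate, 190 mm along the hinge, 117 mm from hinge to front edge, 8 mm thick; underside in the plane of the hinge line. Shut, it reaches towards the robot, outer face 108 mm above the bench
- lid_tab (a point): middle of the grey finger tab at the lid's front edge: 60 mm wide, 6 mm thick, reaching from 117 to 132 mm from the hinge line, level with the lid's underside; this point is 125 mm from the hinge line and turns with the lid
- changer (a joint): how far the changer's rod is drawn out (m), towards the instrument's -y. A spring ball drops into a notch at 0, 0.022, 0.044, 0.066 (cell 1, 2, 3, 4 in the beam). Starts at 0; stops at -0.003 and 0.070. Drag about 1 N; leaving a notch takes about 6 N; within 5 mm of a notch the ball pulls the rod into it with up to about 5 N
- knob (a point): middle of the black round knob on the end of the changer's rod: 22 mm diameter, 28 mm long, axis level along the instrument's y, 60 mm above the bench; rod in: at the instrument's x = 0, y = -150 mm (55 mm off the side face); it moves to -y with changer. The rod is 8 mm thick. Best pinched from above, across the rod; axes as spec
- amber_mid (a point): amber glass filter standard, the one to bring into the beam, standing loose in cell 2, 3 or 4 of the changer: black frame 34 (x) x 12.5 (y) mm, 55 mm tall with its amber head (36 x 16 x 8 mm); this point is the middle of its glass, 34 mm above its underside; axes as spec
- green_mid (a point): green glass filter standard, standing loose in cell 2, 3 or 4 of the changer: black frame 34 (x) x 12.5 (y) mm, 55 mm tall with its green head (36 x 16 x 8 mm); this point is the middle of its glass, 34 mm above its underside
- smoke_mid (a point): smoke-grey glass filter standard, standing loose in cell 2, 3 or 4 of the changer: black frame 34 (x) x 12.5 (y) mm, 55 mm tall with its grey head (36 x 16 x 8 mm); this point is the middle of its glass, 34 mm above its underside
- case: open dark case of the standards, 100 x 70 mm, 26 mm high, its raised lid (about 78 mm high) on the side away from the instrument, fixed on the bench beyond the knob, its middle 330 to 350 mm to the right of the instrument's origin; origin at the centre of its underside
- bottle_a: white plastic reagent bottle with navy cap, 62 mm across, 150 mm tall, loose; origin at the centre of its underside; leave it alone. It stands to the right of the instrument's rear
- bottle_b: white plastic reagent bottle with navy cap, 62 mm across, 150 mm tall, loose; origin at the centre of its underside; leave it alone. It stands to the left of the instrument
- beaker: small glass beaker, 68 mm across, 70 mm tall, loose, on the robot's side of the knob; origin at the centre of its underside; leave it alone
- bulb: blue rubber pipette bulb, 48 mm across, 75 mm tall, loose, left of the instrument; origin at the centre of its underside; leave it alone
- pen: blue pen, 137 mm long, 9 mm thick, lying loose on the open notebook (10 mm thick) at the right of the bench; origin under its middle; leave it alone

How it is judged (in metres and radians):
On the way, in this order (a step that is already met when the one before it is completed fails the run):
1. the lid is shut while the rod is still fully in (value of joint lid below 0.04 rad and value of joint changer between -0.004 and 0.004 m), for 0.2 s.
2. the amber standard has been drawn into the beam, the rod in its notch and held by the knob ((value of joint changer between 0.02 and 0.024 m or value of joint changer between 0.042 and 0.046 m or value of joint changer between 0.064 and 0.068 m) and y of amber_mid in the frame of spec between -0.003 and 0.003 m and contact force between the fingers and changer above 2 N and distance between the grasp point and knob below 0.035 m), for 0.2 s.
At the end, for the whole second after the job is handed in: The lid is shut (under 0.04 rad) and untouched; the rod rests within 2 mm of a notch, the amber standard within 3 mm of the beam; the fingers grip the knob (over 2 N, grasp point within 35 mm of its middle); all three standards stand upright, fully down in their cells (all of step 2 and value of joint lid below 0.04 rad and velocity of joint changer between -0.004 and 0.004 m/s and z of amber_mid in the frame of spec between 0.064 and 0.072 m and angle between each of amber_mid, green_mid, smoke_mid's own z axis and vertical below 0.12 rad and z of green_mid in the frame of spec between 0.064 and 0.072 m and z of smoke_mid in the frame of spec between 0.064 and 0.072 m and contact force between the fingers and lid below 0.2 N); the arm keeps its last pose, push and grip.
It fails at once if a bottle, the beaker, the bulb or the pen was moved by more than 15 mm (distance of any of bottle_a, bottle_b, beaker, bulb, pen from where it was at the start of the episode above 0.015 m).
It also fails if it takes over 51 s, if anything falls off the work surface, if the arm or the gripper's body presses on something with over 40 N, if the wrist force passes 120 N, or if a joint passes its speed limit or range.

## Working session

There is one attempt and no reset: what is moved stays moved. The work goes in short steps, Python scripts to look and compute and a tool call to move; the robot and the scene stay as the last step left them, time stands still between calls to the robot, and variables do not carry over. Pictures are saved under pics/ and viewed, about 8 in all and at most 12, crops included, and the job is handed in when it is done.

Besides the shell and the picture viewer there is one more tool, called after ">>>" as name(argument=value, ...) on one line, values as JSON. step_arm: Moves the arm, as the interface text tells. Its arguments: {"type":"object","properties":{"plan":{"type":"string"},"grip_force":{"type":"number"}},"required":["plan"]}

```bash
mkdir -p pics; ls
cat > h.py <<'E'
import numpy as np, cv2
from scipy.spatial.transform import Rotation as R
from rig import readout, cams, workorder, spotter, ctrl
def cam(n):
    c=cams.camera_info(n); f=240/np.tan(np.radians(c["vfov"])/2)
    M=R.from_rotvec(np.ravel(c["rvec"])).as_matrix(); return c,f,M,np.ravel(c["tvec"])
def world(n,u,v,d):
    c,f,M,t=cam(n); u,v,d=map(np.asarray,(u,v,d))
    P=np.stack([(u-c["cx"])/f*d,(v-c["cy"])/f*d,d*1.0],-1); return (P-t)@M
def pix(n,P):
    c,f,M,t=cam(n); q=np.atleast_2d(P)@M.T+t
    return np.c_[q[:,0]/q[:,2]*f+c["cx"],q[:,1]/q[:,2]*f+c["cy"]]
def save(n,im,crop=None,s=1):
    if crop: im=im[crop[1]:crop[3],crop[0]:crop[2]]
    cv2.imwrite("pics/"+n+".png",cv2.resize(im[:,:,::-1],None,fx=s,fy=s))
def reg(n,t,D):
    r=spotter.regions_of(n,t)
    for q in r[:2]:
        m=q["pixels"]&(D>0); v,u=np.nonzero(m)
        if len(u): W=world(n,u,v,D[m]); print(n,t,round(q["conf"],2),np.round(q["extent"]),len(u),"med",np.median(W,0).round(),"lo",np.percentile(W,3,0).round(),"hi",np.percentile(W,97,0).round())
    return r
E
python3 - <<'E'
from h import *
print(readout.sense(), ctrl.hold_point_z)
for n in("top","side"):
    im,D=cams.capture(n); save(n+"0",im); np.save(n+"0.npy",D)
    c,f,M,t=cam(n); print(n,f,(-M.T@t).round(),M.round(2).tolist())
    for t in("knob","lid","lid_tab","amber_mid","green_mid","smoke_mid","beaker","case","bottle_a"): reg(n,t,D)
E
```

```text
pics
{'time_s': 0.0, 'joints': array([ 1.09860508e+00,  3.13472418e-01,  1.49845999e+00, -4.07197468e-05,
        1.33100333e+00, -2.23380521e-01]), 'dq': array([-0.00106341,  0.00212074, -0.0002199 , -0.00110799, -0.00013707,
        0.0006539 ]), 'tau': array([ 1.44487763e-04, -4.12275732e+01, -2.59731621e+01, -2.07196676e-04,
        4.30741857e-03,  4.46552448e-06]), 'eef_pos': array([129.16891086, 508.58528971, 230.71498685]), 'ee_rot': array([-2.10282418e-04,  1.24079875e-01,  9.92272006e-01, -6.38074809e-04]), 'force': array([-0.82735371, -0.16931537, -0.36058563]), 'wrist_torque': array([-0.04323012, -0.00405008,  0.00766828]), 'grip_width': 0.9965812254736299} 18.700000000000003
top 566.855090151391 [ 267.  -12. 1612.] [[-0.07, -1.0, -0.0], [-0.98, 0.07, -0.2], [0.2, -0.01, -0.98]]
top knob 0.79 [299. 248.  84.  25.] 494 med [555.  88.  61.] lo [526. -61.  38.] hi [583. 165.  93.]
top lid 0.67 [283. 212.  69.  36.] 1452 med [631.  75. 179.] lo [606.  -9. 108.] hi [660. 161. 228.]
top lid_tab 0.69 [283. 212.  75.  28.] 1442 med [631.  75. 179.] lo [606.  -9. 109.] hi [659. 16
[... 1454 characters left out ...]
.   46.] lo [ 268. -148.    6.] hi [325. -86.  70.]
side green_mid 0.6 [258. 289. 189. 174.] 17315 med [614. 220. 101.] lo [467.   4.  16.] hi [791. 360. 203.]
side smoke_mid 0.49 [286. 279.  16.  20.] 156 med [572. 139.  84.] lo [563. 122.  51.] hi [596. 151.  91.]
side beaker 0.92 [423. 261.  23.  29.] 652 med [ 296. -104.   48.] lo [ 268. -149.    6.] hi [325. -86.  71.]
side case 0.63 [368. 218.  42.  45.] 1113 med [ 499. -250.   22.] lo [ 450. -283.    1.] hi [ 557. -190.   74.]
side bottle_a 0.84 [188. 414.  46.  60.] 1728 med [561. 551. 107.] lo [547. 520.   9.] hi [592. 570. 151.]
side bottle_a 0.69 [282. 282.  13.  10.] 90 med [583. 159.  88.] lo [569. 149.  75.] hi [602. 169.  92.]
```

Run:
```python
import cv2,numpy as np
a=cv2.imread("pics/top0.png")[170:360,180:440]; cv2.imwrite("pics/t1.png",cv2.resize(a,None,fx=3,fy=3,interpolation=cv2.INTER_CUBIC))
a=cv2.imread("pics/side0.png")[180:330,220:440]; cv2.imwrite("pics/s1.png",cv2.resize(a,None,fx=3.5,fy=3.5,interpolation=cv2.INTER_CUBIC))
```

```text
(no output)
```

View pics/t1.png

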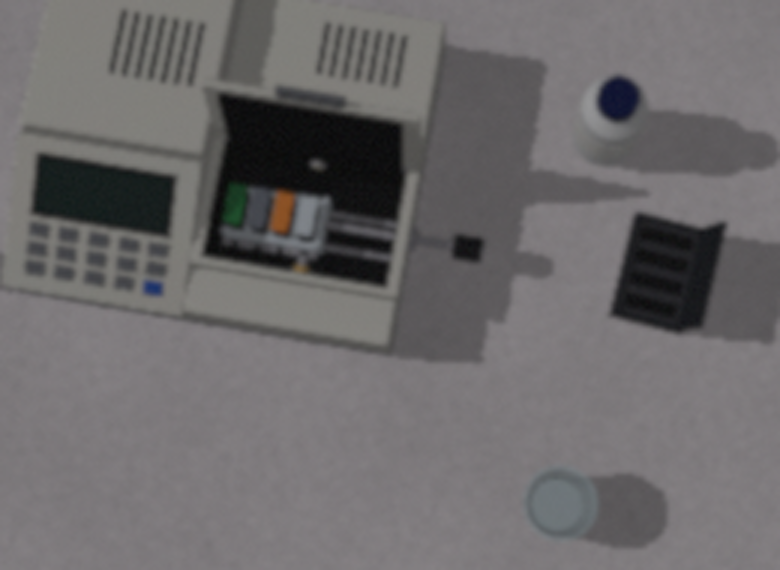

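View pics/s1.png

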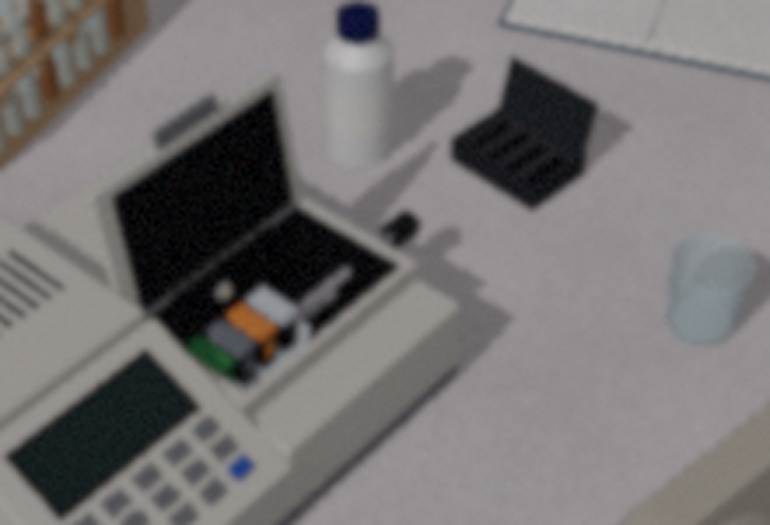

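The crops show, from right to left in the changer, a bare head (crop 307,215), amber (283,212), smoke (258,207) and green (235,205). So amber is in cell 2, which is the 22 mm notch. The knob is at crop (468,248), and the lid stands upright with its tab at the top. Next I'll fit the instrument pose.

```bash
cat >> h.py <<'E'
def S2W(p,P):
    c,s=np.cos(p[2]),np.sin(p[2]); P=np.atleast_2d(P).astype(float)
    return np.c_[p[0]+c*P[:,0]-s*P[:,1],p[1]+s*P[:,0]+c*P[:,1],P[:,2]]
E
python3 - <<'E'
from h import *
from scipy.optimize import least_squares
# top-picture features (crop coords/3+offset)
F=[((389,346),(-105,-95,85)),((443,22),(200,-95,100)),((468,248),(0,-150,62)),((283,212),(0,22,89)),((307,215),(0,0,89)),((235,205),(0,66,89)),((187,312),(-105,95,85))]
uv=np.array([f[0] for f in F])/3+[180,170]; P=np.array([f[1] for f in F])
r=least_squares(lambda p:(pix("top",S2W(p,P))-uv).ravel(),[570,110,-.1],loss="soft_l1"); p=r.x
print("pose",p,(pix("top",S2W(p,P))-uv).round(1).tolist())
# depth check against side cam + top cam: knob & lid in spec frame
for n in("top","side"):
    D=np.load(n+"0.npy"); v,u=np.mgrid[:480,:640]; W=world(n,u,v,D)[D>0]
    c,s=np.cos(p[2]),np.sin(p[2]); q=W-[p[0],p[1],0]; L=np.c_[c*q[:,0]+s*q[:,1],-s*q[:,0]+c*q[:,1],q[:,2]]
    k=L[(abs(L[:,0])<30)&(L[:,1]<-125)&(L[:,1]>-175)&(L[:,2]>40)&(L[:,2]<90)]
    print(n,"knob",len(k),np.median(k,0).round(1),k.min(0).round(),k.max(0).round())
    l=L[(abs(L[:,1])<80)&(L[:,0]>20)&(L[:,0]<110)&(L[:,2]>140)]
    print(" lid",len(l),np.polyfit(l[:,2],l[:,0],1).round(3),l[:,2].max().round(),[np.median(l[abs(l[:,2]-z)<10,0]).round(1) for z in(150,180,205,225)])
    f=L[(abs(L[:,1]-0)<80)&(L[:,2]>80)&(L[:,2]<90)&(L[:,0]<-70)]; print(" front edge x",np.percentile(f[:,0],[1,3,10]).round(1))
    f=L[(L[:,0]>70)&(L[:,0]<190)&(L[:,2]>95)&(L[:,2]<105)&(L[:,1]<-50)]; print(" right edge y",np.percentile(f[:,1],[1,3,10]).round(1))
H=S2W(p,[[55,0,100],[0,-150,60]]); print(H.round(1))
E
```

```text
pose [ 5.68341935e+02  9.26629031e+01 -2.31793912e-01] [[0.4, 0.2], [0.5, -0.4], [0.2, -0.3], [-0.1, 0.1], [-0.2, 0.3], [0.1, -0.1], [-1.4, 0.3]]
top knob 96 [  -1.2 -148.1   67.4] [ -12. -164.   53.] [  12. -125.   77.]
 lid 993 [ 0.248 20.37 ] 236.0 [np.float64(59.1), np.float64(63.7), np.float64(70.8), np.float64(77.0)]
 front edge x [-104.  -103.3 -100.8]
 right edge y [-274.3 -237.7  -93.8]
side knob 89 [  -3.6 -143.4   65.8] [ -13. -165.   48.] [  11. -127.   73.]
 lid 1522 [ 0.226 25.219] 233.0 [np.float64(60.1), np.float64(64.8), np.float64(71.0), np.float64(77.0)]
 front edge x [-104.3 -103.3 -101.6]
 right edge y [-2314.8 -2313.  -2289.5]
[[621.9  80.  100. ]
 [533.9 -53.3  60. ]]
```

```bash
cat >> h.py <<'E'
POSE=np.array([568.3,92.7,-.2318])
def where():
    s=readout.sense(); w,x,y,z=s["ee_rot"]; T=R.from_quat([x,y,z,w]).as_matrix()
    q=s["eef_pos"]-[POSE[0],POSE[1],0]; c,n=np.cos(POSE[2]),np.sin(POSE[2])
    L=np.array([c*q[0]+n*q[1],-n*q[0]+c*q[1],q[2]])
    print("t",s["time_s"],"spec TCP",L.round(1),"F",s["force"].round(1),"grip",round(s["grip_width"],3),"toolx-ang",np.degrees(np.arctan2(T[1,0],T[0,0])-POSE[2]).round(1),"j",s["joints"].round(2)); return s,T
def go(P):
    s,T=where()
    for a in np.atleast_2d(P): print(a,"cm",((S2W(POSE,a)[0]-s["eef_pos"])@T/10).round(1))
E
python3 -c "
from h import *
go([[130,0,290],[130,0,185]])"
```

```text
t 1.0 spec TCP [-522.9  304.2  231.3] F [1.6 0.5 0.2] grip 1.002 toolx-ang 179.0 j [ 1.1   0.31  1.5   0.    1.33 -0.22]
[130   0 290] cm [-65.8 -29.3  -5.9]
[130   0 185] cm [-65.8 -29.3   4.6]
```

>>> step_arm(plan="0 0 -5.9 0 50; -65.8 -29.3 -5.9 -1 0; -65.8 -29.3 -5.9 -1 0; -65.8 -29.3 -5.9 -1 0; -65.8 -29.3 -5.9 -1 0; -65.8 -29.3 -5.9 -1 0; -65.8 -29.3 -5.9 -1 0; -65.8 -29.3 -5.9 -1 0; -65.8 -29.3 -5.9 -1 0; -65.8 -29.3 -5.9 -1 0", grip_force=30)

```text
time_s: 2.0
eef_pos: [484.0, 228.6, 287.1]
ee_rot: [0.0, 0.116, 0.993, 0.0]
force: [0.4, 1.0, 0.5]
grip_width: 0.003
```

```bash
python3 -c "
from h import *
go([[130,0,290],[130,0,185]])"
```

```text
t 2.0 spec TCP [-113.3  112.9  287.1] F [0.4 1.  0.5] grip 0.003 toolx-ang 180.0 j [ 0.22  0.3   1.37  0.    1.47 -1.12]
[130   0 290] cm [-24.3 -11.3  -0.3]
[130   0 185] cm [-24.3 -11.3  10.2]
```

>>> step_arm(plan="-24.3 -11.3 -0.3 0 0; -24.3 -11.3 -0.3 0 0; -24.3 -11.3 -0.3 0 0; -24.3 -11.3 -0.3 0 0; -24.3 -11.3 -0.3 0 0; -24.3 -11.3 -0.3 0 0; -24.3 -11.3 -0.3 0 0; -24.3 -11.3 -0.3 0 0; -24.3 -11.3 -0.3 0 0; -24.3 -11.3 -0.3 0 0")

```text
time_s: 3.0
eef_pos: [692.7, 65.6, 290.7]
ee_rot: [0.0, 0.115, 0.993, 0.0]
force: [-0.2, 0.2, 0.8]
grip_width: 0.001
```

Run:
```python
from h import *
P=[[130,0,185]]
for th in np.r_[1.75:0.:-.15,0]:
    r=105; P.append([55-r*np.cos(th)+6*np.sin(th)+11, 0, 100+r*np.sin(th)+6*np.cos(th)])
go(np.round(P,1))
```

```text
t 3.0 spec TCP [127.3   2.2 290.7] F [-0.2  0.2  0.8] grip 0.001 toolx-ang 180.1 j [-0.07  0.71  0.73  0.    1.7  -1.41]
[130.   0. 185.] cm [-0.3 -0.2 10.6]
[ 90.6   0.  202.2] cm [ 3.7 -0.2  8.8]
[ 75.1   0.  204.8] cm [ 5.2 -0.2  8.6]
[ 59.3   0.  205. ] cm [ 6.8 -0.2  8.6]
[ 43.7   0.  202.8] cm [ 8.4 -0.2  8.8]
[ 28.6   0.  198.3] cm [ 9.9 -0.2  9.2]
[ 14.3   0.  191.6] cm [11.3 -0.2  9.9]
[  1.2   0.  182.8] cm [12.6 -0.2 10.8]
[-10.4   0.  172.2] cm [13.8 -0.2 11.8]
[-20.4   0.  160. ] cm [14.8 -0.2 13.1]
[-28.4   0.  146.4] cm [15.6 -0.2 14.4]
[-34.3   0.  131.8] cm [16.2 -0.2 15.9]
[-37.9   0.  116.5] cm [16.5 -0.2 17.4]
[-39.   0. 106.] cm [16.6 -0.2 18.5]
```

>>> step_arm(plan="0 0 4 0 0; 0 0 8.6 0 0; 0 0 8.6 0 0; 2 0 8.6 0 0; 3.7 0 8.6 0 0; 4.5 0 8.6 0 0; 5.2 0 8.6 0 0; 6 0 8.6 0 0; 6.8 0 8.6 0 0; 7.6 0 8.7 0 0")

```text
time_s: 4.0
eef_pos: [618.9, 82.1, 203.5]
ee_rot: [0.0, 0.115, 0.993, 0.0]
force: [1.4, 0.3, 1.3]
grip_width: 0.001
```

Run:
```python
from h import *
where()
im,D=cams.capture("side"); save("s2",im,(180,150,420,330),3)
```

```text
t 4.0 spec TCP [ 51.7   1.3 203.5] F [1.4 0.3 1.3] grip 0.001 toolx-ang 180.0 j [-0.06  0.55  1.21  0.    1.37 -1.4 ]
```

View pics/s2.png

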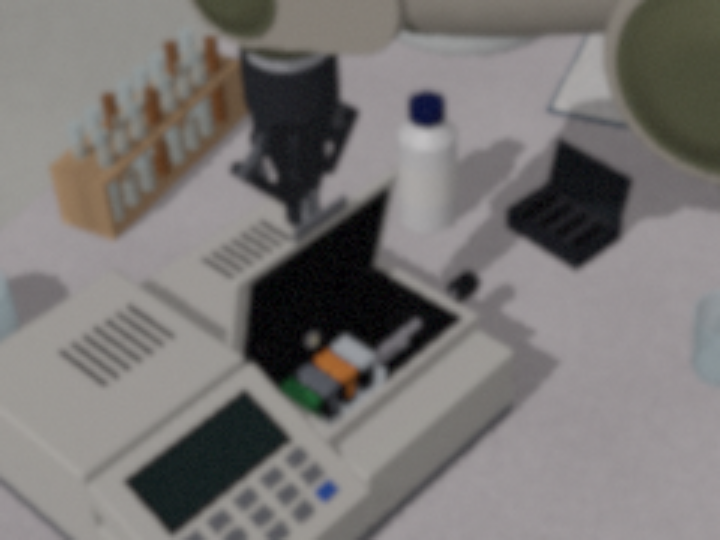

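The lid now stands near vertical, with the fingers behind its tab at pixel (300,225). Pushing works, so I'll continue along the arc.

>>> step_arm(plan="0.8 0 0.1 0 0; 1.5 0 0.3 0 0; 2.3 0 0.5 0 0; 3 0 0.8 0 0; 3.7 0 1.2 0 0; 4.4 0 1.6 0 0; 5 0 2.1 0 0; 5.6 0 2.6 0 0; 6.2 0 3.1 0 0; 6.7 0 3.7 0 0")

```text
time_s: 5.05
eef_pos: [553.5, 97.4, 165.5]
ee_rot: [-0.0, 0.115, 0.993, -0.0]
force: [0.0, 0.3, 0.1]
grip_width: -0.001
```

Run:
```python
from h import *
where()
im,D=cams.capture("side"); save("s3",im,(180,150,420,330),3)
```

```text
t 5.05 spec TCP [-15.5   1.2 165.5] F [0.  0.3 0.1] grip -0.001 toolx-ang 180.0 j [-0.03  0.45  1.48 -0.    1.21 -1.37]
```

View pics/s3.png

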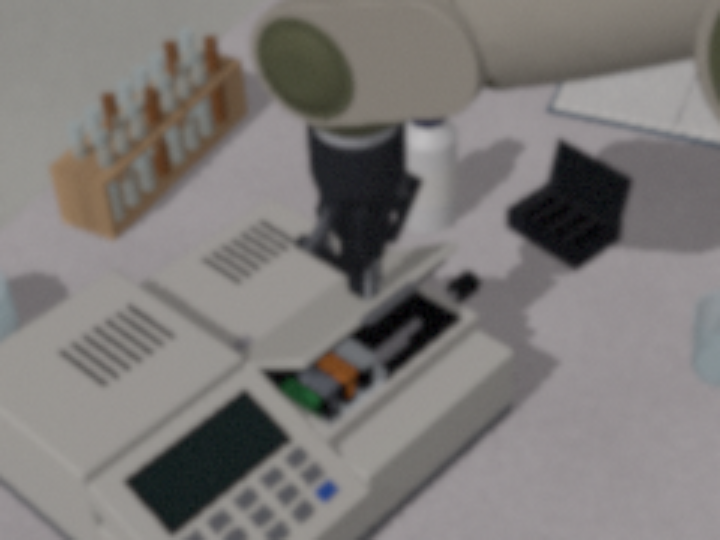

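The lid is more than halfway down, with the fingertips on its outer face at pixel (365,290). Now the rest of the arc.

>>> step_arm(plan="0.5 0 0.7 0 0; 0.9 0 1.3 0 0; 1.3 0 2 0 0; 1.6 0 2.7 0 0; 1.9 0 3.5 0 0; 2.1 0 4.2 0 0; 2.2 0 5 0 0; 2.3 0 5.6 0 0; 2.3 0 6 0 0; 2.3 0 6 0 0")

```text
time_s: 6.1
eef_pos: [531.5, 102.7, 107.8]
ee_rot: [-0.0, 0.115, 0.993, -0.0]
force: [-10.5, -0.3, 22.3]
grip_width: -0.0
```

Run:
```python
from h import *
where()
```

```text
t 6.1 spec TCP [-38.1   1.2 107.8] F [-10.5  -0.3  22.3] grip -0.0 toolx-ang 180.1 j [-0.03  0.48  1.61 -0.    1.06 -1.37]
```

>>> step_arm(plan="0 0 -4 0 0; -3.8 -15.1 -9.2 10 60; -3.8 -15.1 -9.2 90 60; -3.8 -15.1 -9.2 90 60; -3.8 -15.1 -9.2 90 60; -3.8 -15.1 -9.2 90 60; -3.8 -15.1 -9.2 90 60; -3.8 -15.1 -9.2 90 60; -3.8 -15.1 -9.2 90 60; -3.8 -15.1 -9.2 90 60")

```text
time_s: 7.1
eef_pos: [534.0, -53.2, 197.5]
ee_rot: [-0.0, 0.713, 0.701, -0.0]
force: [0.7, -0.0, -0.3]
grip_width: 0.601
```

>>> step_arm(plan="0 0 0 18 60; 0 0 0 18 60; 0 0 0 18 60")

```text
time_s: 7.4
eef_pos: [534.0, -53.2, 197.6]
ee_rot: [-0.0, 0.813, 0.583, -0.0]
force: [-1.2, 0.5, -0.2]
grip_width: 0.601
```

Run:
```python
from h import *
go([[0,-150,120],[0,-150,41]])
for n in("top","side"):
    im,D=cams.capture(n); reg(n,"lid",D)
    if n=="side": save("s4",im,(220,130,420,300),4)
    r=reg(n,"knob",D)
    q=world(n,*np.mgrid[:640,:480].astype(float),D.T)[D.T>0]-[POSE[0],POSE[1],0]
    c,s=np.cos(POSE[2]),np.sin(POSE[2]); L=np.c_[c*q[:,0]+s*q[:,1],-s*q[:,0]+c*q[:,1],q[:,2]]
    k=L[(abs(L[:,0])<30)&(L[:,1]<-125)&(L[:,1]>-180)&(L[:,2]>40)&(L[:,2]<90)]; print("knob pts",len(k),k.min(0).round(),k.max(0).round()) if len(k) else 0
    for x in(0,-30,-55): 
        l=L[(abs(L[:,0]-x)<6)&(abs(L[:,1])<85)&(L[:,2]>95)&(L[:,2]<125)]; print("lid z at",x,len(l),np.median(l[:,2]).round(1) if len(l) else 0)
```

```text
t 7.4 spec TCP [ 1.000e-01 -1.498e+02  1.976e+02] F [-1.2  0.5 -0.2] grip 0.601 toolx-ang 84.6 j [-0.32  0.37  1.51 -0.    1.26  0.01]
[   0 -150  120] cm [-0.  -0.   7.8]
[   0 -150   41] cm [-0.  -0.  15.7]
top lid 0.67 [279. 243.  72.  60.] 2539 med [567. 113. 108.] lo [498.  34. 101.] hi [631. 184. 115.]
top knob 0.72 [368. 337.  30.  23.] 516 med [ 297. -121.   11.] lo [ 267. -148.   -1.] hi [325. -90.  73.]
lid z at 0 221 107.8
lid z at -30 215 107.9
lid z at -55 227 107.7
side lid 0.65 [300. 264.  75.  54.] 2372 med [559. 100. 108.] lo [500.   9. 104.] hi [624. 184. 111.]
side knob 0.63 [335. 245.  10.  10.] 85 med [531. -47.  67.] lo [522. -65.  55.] hi [546. -37.  75.]
knob pts 82 [ -12. -163.   54.] [  12. -134.   75.]
lid z at 0 215 107.6
lid z at -30 225 107.9
lid z at -55 307 106.7
```

View pics/s4.png

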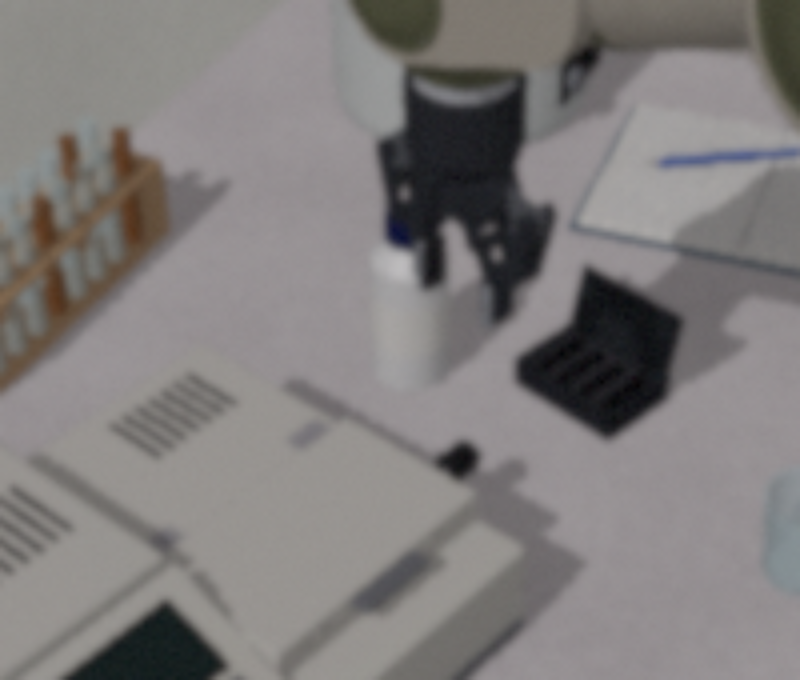

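The lid lies flat, 108 mm at all three sampled x positions, and the knob is still in at pixel (460,460). I overtwisted by about 5°, so I'll correct that, descend and grip.

>>> step_arm(plan="0 0 4 -5.4 60; 0 0 8 -5.4 60; 0 0 12 -5.4 60; 0 0 14 -5.4 60; 0 0 15.7 -5.4 60; 0 0 15.7 -5.4 60; 0 0 15.7 -5.4 15; 0 0 15.7 -5.4 15; 0 0 15.7 -5.4 15; 0 0 15.7 -5.4 15", grip_force=40)

```text
time_s: 8.7
eef_pos: [535.4, -53.5, 42.3]
ee_rot: [0.002, 0.784, 0.621, 0.001]
force: [5.4, -0.8, 2.3]
grip_width: 0.242
```

Run:
```python
from h import *
go([[0,-172,41]])
```

```text
t 8.7 spec TCP [   1.6 -149.9   42.3] F [ 5.4 -0.8  2.3] grip 0.242 toolx-ang 90.1 j [-0.32  0.56  1.67  0.    0.91 -0.09]
[   0 -172   41] cm [-2.2 -0.2  0.1]
```

>>> step_arm(plan="0 0.1 0 0 0; -0.3 0.1 0 0 0; -0.6 0.1 0 0 0; -0.9 0.1 0 0 0; -1.2 0.1 0 0 0; -1.5 0.1 0 0 0; -1.8 0.1 0 0 0; -2.1 0.1 0 0 0; -2.2 0.1 0 0 0; -2.2 0.1 0 0 0")

```text
time_s: 9.7
eef_pos: [530.3, -75.0, 42.1]
ee_rot: [0.0, 0.784, 0.621, 0.0]
force: [-1.5, -0.4, 9.6]
grip_width: 0.242
```

Run:
```python
from h import *
where()
for n in("side","top"):
    im,D=cams.capture(n); 
    if n=="side": save("s5",im,(220,130,420,300),4)
    q=world(n,*np.mgrid[:640,:480].astype(float),D.T)[D.T>0]-[POSE[0],POSE[1],0]
    c,s=np.cos(POSE[2]),np.sin(POSE[2]); L=np.c_[c*q[:,0]+s*q[:,1],-s*q[:,0]+c*q[:,1],q[:,2]]
    for x in(0,-30,-55): 
        l=L[(abs(L[:,0]-x)<6)&(abs(L[:,1])<85)&(L[:,2]>95)&(L[:,2]<125)]; print("lid z at",x,len(l),np.median(l[:,2]).round(1) if len(l) else 0)
where()
```

```text
t 9.7 spec TCP [   1.5 -171.9   42.1] F [-1.5 -0.4  9.6] grip 0.242 toolx-ang 90.1 j [-0.36  0.56  1.67 -0.    0.91 -0.13]
lid z at 0 210 107.9
lid z at -30 207 107.8
lid z at -55 304 107.2
lid z at 0 271 108.0
lid z at -30 279 107.9
lid z at -55 296 107.8
t 9.8 spec TCP [   1.5 -171.9   42.1] F [-0.9 -0.3  8.8] grip 0.241 toolx-ang 90.1 j [-0.36  0.56  1.67 -0.    0.91 -0.13]
```

View pics/s5.png

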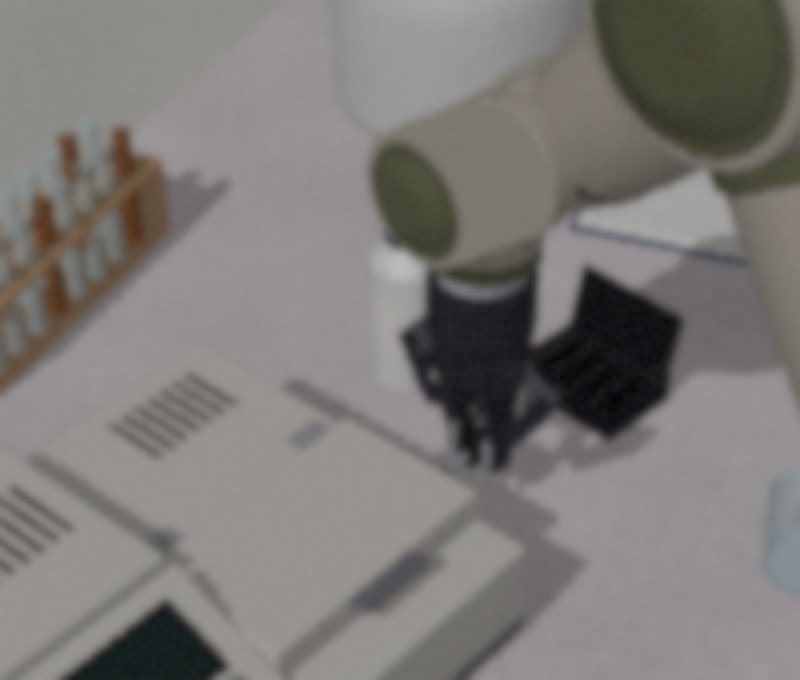

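>>> step_arm(plan="0 0 0 0 0; 0 0 0 0 0; 0 0 0 0 0; 0 0 0 0 0; 0 0 0 0 0")

```text
time_s: 10.3
eef_pos: [530.3, -75.0, 42.1]
ee_rot: [0.001, 0.784, 0.621, 0.0]
force: [-1.5, -0.3, 8.6]
grip_width: 0.243
```

Run:
```python
from h import *
s,T=where(); print(abs(s["dq"]).max())
im,D=cams.capture("top"); reg("top","beaker",D); reg("top","bottle_a",D)
q=world("top",*np.mgrid[:640,:480].astype(float),D.T)[D.T>0]-[POSE[0],POSE[1],0]
c,s=np.cos(POSE[2]),np.sin(POSE[2]); L=np.c_[c*q[:,0]+s*q[:,1],-s*q[:,0]+c*q[:,1],q[:,2]]
k=L[(abs(L[:,0])<14)&(L[:,1]<-100)&(L[:,1]>-200)&(L[:,2]>45)&(L[:,2]<76)]; print(len(k),k.round().tolist()[:30])
print(workorder.finish_job())
```

```text
t 10.3 spec TCP [   1.5 -171.9   42.1] F [-1.5 -0.3  8.6] grip 0.243 toolx-ang 90.1 j [-0.36  0.56  1.67 -0.    0.91 -0.13]
0.0017144533293066105
top beaker 0.81 [367. 336.  29.  24.] 498 med [ 296. -122.   12.] lo [ 267. -148.   -1.] hi [325. -90.  72.]
top beaker 0.69 [280. 241.  71.  57.] 2947 med [565.  98. 108.] lo [502.   9. 101.] hi [628. 180. 114.]
top bottle_a 0.85 [386. 210.  24.  28.] 586 med [ 632. -189.  116.] lo [ 615. -220.    9.] hi [ 669. -165.  153.]
top bottle_a 0.72 [122. 252.  41.  34.] 727 med [568. 525. 114.] lo [546. 509.  13.] hi [599. 557. 154.]
0 []
the job is handed in; nothing more can be done
None
```

I shut the lid by pushing it from behind with closed fingers, then pressing it down. I then gripped the knob from above with 40 N and drew the rod out 22 mm. That is the notch for cell 2, where the pictures showed the amber standard. I handed the job in at about 10.3 s, still holding the knob.

**Last checks:**
- **Lid:** it measured flat, with its outer face about 108 mm high at three places in both cameras.
- **Rod:** the fingers travelled 22.0 mm. The grip opening stayed at about 20.5 mm, so the knob did not slip noticeably. There was almost no force along the rod and the arm was at rest.
- **Other things:** the beaker and both bottles measured within about 3 mm of where they started. I did not re-measure the bulb or the pen, but the arm's path kept clear of them.

**Not confirmed:**
- **Knob:** the fingers hid it from the top camera, so my last depth check there found no points. Its position comes from the finger travel and the forces.
- **Standards:** once the lid was shut I could not see them in their cells.
- **Upward force:** about 9 N remained on the tool while it gripped, which I left as it was.

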